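Click the hand fork into its one-way tine guard

TASK

Put the hand fork away in its tine guard: lay it flat on the guard's base, tines first, and push it gently along the channel until its steel shoulder has clicked past the orange sprung pawl. Then tug the fork back lightly so that the pawl takes the pull and you know it is locked, and let go. Never force anything (keep well under 25 N), and leave everything else where it stands.

Things in the scene. Friction and masses are not known exactly. Their poses are not given: they have to be found in the camera images.
- fork: Steel hand fork, flat-sided green handle, lying flat; 225 mm long, about 0.22 kg. Origin: underside, middle of the handle; x to the tines, z up. Handle x -50 to 50, 28 wide, 30 high; thin neck to x = 105; shoulder (steel cross-bar, 16 high, 64 wide) x 105 to 117; three tines within y -19 to 19 to x = 175. Handle and shoulder both rest on z = 0.
- shoulder (a point): Centre of the rear face (handle side) of the fork's cross-bar: fork frame x = 105, y = 0, z = 8 mm. The pawl catches behind this face, on its +y half.
- keeper: Tine guard fixed to the worktop. Origin: underside of its blue base, on the channel's centreline, where the pawl's tip is on average; x is the push direction, y to the pawl's side, z up. Base x -190 to 99, 110 wide, 12 thick: its upper face is the channel's floor, on which the fork lies. Channel 72 wide (4 mm play each side of the shoulder), walls 24 high, closed at x = 91.
- mouth (a point): Middle of the channel's mouth on its floor, guard frame x = -84, z = 12 mm; axes as the guard's. The mouth is flared: about 90 mm wide here, 72 mm from x = -60 on; with the fork home, fingers on the handle behind its middle clear the flares.
- roof_edge (a point): Front edge of the clear roof, guard frame x = -12, y = 0, z = 36 mm (its underside; top at 40 mm). The roof covers x -12 to 99, so the fork must be lowered with its tine tips short of this edge and then slid in.
- centre (a point): Point on the channel's centreline: guard frame x = 0, y = 0, z = 20 mm. The catch (pawl and two stop lugs on one steel strip) is bolted in slots, so the pawl's tip may be anywhere from x = -8 to 8 mm, not measured. It clicks in when the shoulder's rear face passes the tip; the lugs stop the shoulder rigidly 3 mm further on. Feel for the click and the stop.
- pawl (a joint): Angle of the orange sprung pawl (rad): 0 shut, grows to about 0.2 as it is pushed aside. A lever 46 mm long on the channel's +y side, pivoted at its mouth end, tip 27 mm from the centreline. Passing it takes up to about 12 N, growing over the last 45 mm and dropping at the click; then its square tip blocks the way back. 25 N or more is forcing it; a tug of 4 to 10 N is plenty.
- scoop: Red plastic scoop lying on the worktop, 185 mm long, bystander. Origin: underside, at the back wall of its bowl; x to the bowl's mouth.
- pot: Grey plastic plant pot, 110 mm across, 100 mm high, bystander. Origin: centre of its underside.
- bottle: Green glass bottle with a twist cap, 68 mm across, 190 mm high, bystander. Origin: centre of its underside.
- dish: White ceramic dish, 120 mm across, 35 mm high, bystander. Origin: centre of its underside.
- clay_pot: Terracotta pot, 90 mm across, 85 mm high, bystander. Origin: centre of its underside.
- tin: Round tin with a paper label, 72 mm across, 90 mm high, bystander. Origin: centre of its underside.
There are look-alikes about, which are no part of the job. What is shaped like the fork but blue is not meant.

How it is judged (in metres and radians):
On the way, in this order (a step that is already met when the one before it is completed fails the run):
1. the fork's shoulder, in the channel, pushes the pawl aside (value of joint pawl above 0.06 rad and x of shoulder in the frame of keeper between -0.06 and 0.012 m and contact force between fork and pawl above 0.5 N), for 0.1 s.
2. the shoulder is past the pawl, which has sprung shut behind it (x of shoulder in the frame of keeper between -0.02 and 0.015 m and y of shoulder in the frame of keeper between -0.007 and 0.007 m and value of joint pawl below 0.04 rad and contact force between fork and pawl below 0.8 N), for 0.1 s.
3. the fork is tugged back against the shut pawl with at least 2.5 N (x of shoulder in the frame of keeper between -0.02 and 0.015 m and y of shoulder in the frame of keeper between -0.007 and 0.007 m and value of joint pawl below 0.04 rad and contact force between fork and pawl above 2.5 N), for 0.1 s.
At the end, for the whole second after the job is handed in: The fork lies flat and still on the guard's floor (within 4 mm and 4.5 degrees), along the channel, let go, its shoulder past the pawl (rear face -20 to 15 mm from the guard's origin, within 7 mm of the centreline) and the pawl shut behind it (below 0.04 rad) (x of shoulder in the frame of keeper between -0.02 and 0.015 m and y of shoulder in the frame of keeper between -0.007 and 0.007 m and value of joint pawl below 0.04 rad and z of fork in the frame of keeper below 0.016 m and angle between fork's own z axis and vertical below 0.08 rad and angle between the x axis of fork and the x axis of keeper, either way round below 0.15 rad and linear speed of fork below 0.01 m/s); the robot touches nothing.
It fails at once if the fork is forced: 25 N or more between the fork and the guard or its pawl (contact force between fork and keeper above 25 N).
It fails at once if the robot itself presses the guard or the pawl with more than 25 N (contact force between any of the fingers, the arm and keeper above 25 N).
It fails at once if a bystander is moved by more than 25 mm (distance of any of scoop, pot, bottle, dish, clay_pot, tin from where it was at the start of the episode above 0.025 m).
It also fails if it takes over 69 s, if anything falls off the work surface, if the arm or the gripper's body presses on something with over 40 N, if the wrist force passes 120 N, or if a joint passes its speed limit or range.

ROBOT

A 7-joint arm with a two-finger parallel gripper is mounted at the origin on the work surface. World frame = base frame: x ahead of the robot, y to its left, z up, the work surface at z = 0. Lengths are in m, angles in degrees, forces in N, time in s.
With the tool pointing down it reaches from about 0.35 to 0.9 m from the base axis. Payload 7.2 kg.
Tool frame: the origin (TCP) lies on the centre line of the jaws, within the pads' length; the fingertips stand 19 mm ahead of it and the grasp point (between the pads) is the TCP; z points along the fingers, y is the direction in which the jaws open and shut (so a half turn about z gives the same grasp; the last joint's range is limited). The gripper opens to 85 mm and grips with 20 to 120 N. Pads are 22 mm wide; open, the fingers measure 114 mm over their backs; the gripper's body (76 mm by 85 mm) begins 54 mm behind the grasp point. The pads swing forward as they close: fully open they stand 13 mm farther back than shut.
Start: joints at [70.29, 23.554, -0.728, 91.456, 0.321, 64.991, -4.71], TCP at [0.17, -0.601, 0.218] pointing down, gripper open.
Joint ranges: [-169.25, 169.25], [-16.82, 113.86], [-84.01, 82.57], [7.8, 145.47], [-59.2, 239.2], [7.22, 106.19], [-163.78, 163.78]. Speed limits (degrees/s): [136.94, 136.94, 172.46, 172.46, 180, 180, 180].

INTERFACE

Orientations are given as a 3x3 rotation matrix whose columns are the frame's x, y, z axes.
In Python, from rig import get_state, read_camera, calibration, job_done gives the robot as it stands.
- The arm moves only by the tool jog_arm, never from a script. Its argument "series" is a list of rows, each a list of 2 entries, a list of its own where there are three numbers: the shift along the tool's x, y, z in m, then the turn, a rotation vector about the tool's x, y, z in degrees. A call has 1 to 12 rows; each row is the pose to reach, as a shift and turn from the pose commanded when the call began, along the tool's axes at that moment; what a row does not reach only later rows make up. A row lasts 1/12 s, in which the tool goes at most 41.7 mm and 7.16 degrees, less where a joint would pass 70% of its speed; a pose out of reach is approached as far as the arm can. A call with a gripper value outside its range is refused whole. "claw" is the gripper command: -1 is shut, 1 is fully open, values between are in proportion, set as the call begins (left out, the last holds). The fingers move at their own pace and stop on an object; "squeeze" is the grip in N (left out, the last holds). Time passes only in rows, so rows that repeat a pose let the fingers close. It gives the time, the measured TCP pose, the force and the opening at its end, in the units of the state.
- get_state(): the state, without advancing time (a new reading comes with each control period).
- read_camera(name): name is "side" or "top"; returns the picture (480x640x3 uint8, red, green, blue); there is no depth.
- calibration(name): a dict with "camera_matrix" (3x3 intrinsics, pixels), "world_from_camera" (4x4, takes a point from camera to world coordinates). Camera axes: x right, y down, z forward; pixel columns grow to the right and rows downward; lengths in m; the calibration is good to about 2 mm. A picture is of the moment at which its call begins. calibration takes no time and is no camera call.
- job_done(): hands the job in, once; it reports no verdict.
The state is a dict: "time_s": time; "qpos": joint angles; "qd": joint speeds; "joint_efforts": joint torques, N m; "position": TCP position; "ee_rot": TCP orientation; "wrist_force": force on the tool from outside, world axes, zero at the start; "moment": the same for the moment, N m; "finger_gap": finger opening in m.
Only numpy, scipy, OpenCV 4.12 (cv2) and the standard library are available. Lean on these libraries where they do the work, as an engineer would, in place of code of your own. Each camera call takes 0.05 s, during which the arm holds its last target. There are 200 camera calls.

## Working session

There is one attempt and no reset: what is moved stays moved. The work goes in short steps, Python scripts to look and compute and a tool call to move; the robot and the scene stay as the last step left them, time stands still between calls to the robot, and variables do not carry over. Pictures are saved under pics/ and viewed, about 8 in all and at most 12, crops included, and the job is handed in when it is done.

Besides the shell and the picture viewer there is one more tool, called after "Call:" by a JSON object that holds its "method" and its "body". jog_arm: Moves the arm, as the interface text tells. Its arguments: {"type":"object","properties":{"series":{"type":"array"},"claw":{"type":"number"},"squeeze":{"type":"number"}},"required":["series"]}

```bash
ls; mkdir -p pics; python3 - <<'E'
from rig import *
import cv2,numpy as np
np.set_printoptions(precision=4,suppress=True)
s=get_state(); print(s)
for n in("top","side"):
    c=calibration(n);print(n,c["camera_matrix"],c["world_from_camera"])
    cv2.imwrite(f"pics/{n}0.png",read_camera(n)[...,::-1])
E
```

```text
pics
{'time_s': 0.0, 'qpos': array([70.2903, 23.6001, -0.7288, 91.5051,  0.3204, 64.99  , -4.7101]), 'qd': array([ 0.1268,  0.0681,  0.0768, -0.0321,  0.0235,  0.0623,  0.0203]), 'joint_efforts': array([ -0.0001, -60.0621,   0.6818, -29.9407,   0.0137,   0.0107,
         0.    ]), 'position': array([ 0.17  , -0.6009,  0.2176]), 'ee_rot': array([[ 0.9622,  0.2723, -0.0005],
       [ 0.2723, -0.9622,  0.0015],
       [-0.0001, -0.0016, -1.    ]]), 'wrist_force': array([-0.3128,  0.8089,  0.2757]), 'moment': array([ 0.0132,  0.0173, -0.0442]), 'finger_gap': 0.08548290625968623}
top [[488.144    0.     314.4964]
 [  0.     488.144  244.37  ]
 [  0.       0.       1.    ]] [[ 0.051  -0.976   0.2119  0.2615]
 [-0.9987 -0.0492  0.0134 -0.0104]
 [-0.0027 -0.2123 -0.9772  1.3701]
 [ 0.      0.      0.      1.    ]]
side [[574.1511   0.     328.6348]
 [  0.     574.1511 237.0284]
 [  0.       0.       1.    ]] [[-0.7492 -0.4447  0.4909 -0.2771]
 [-0.6623  0.5016 -0.5565  0.9057]
 [ 0.0013 -0.7421 -0.6703  1.1515]
 [ 0.      0.      0.      1.    ]]
```

View pics/top0.png

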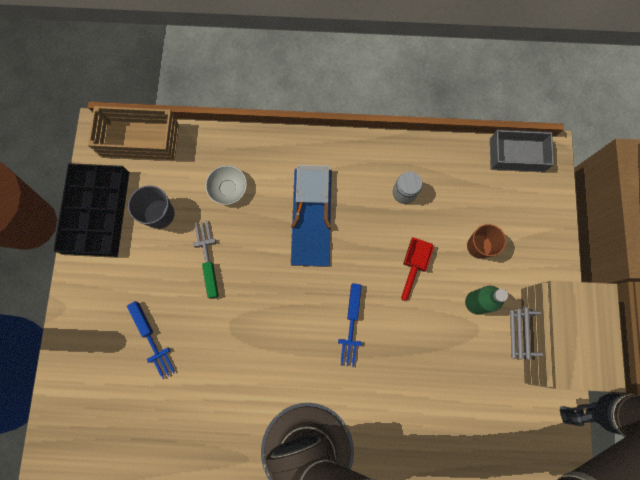

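View pics/side0.png

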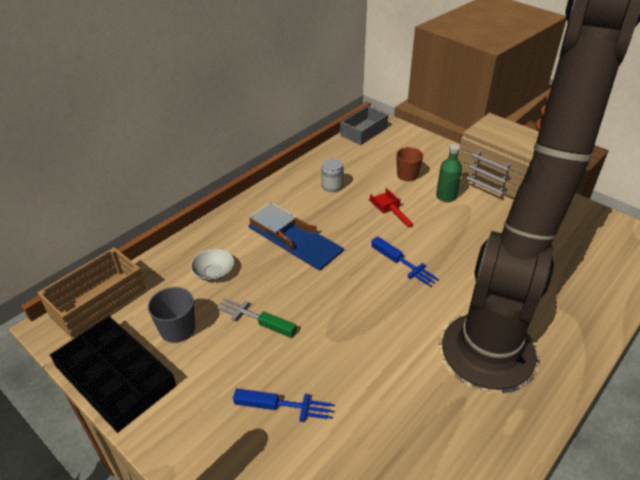

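The top view shows the green fork (handle about (210,280), tines up to (204,228)) and the guard: blue base at (291–331, 167–265), with its mouth facing the robot. I'll zoom in to measure both.

```bash
python3 - <<'E'
import cv2
i=cv2.imread("pics/top0.png")
c=i[160:305,188:340]
cv2.imwrite("pics/crop.png",cv2.resize(c,None,fx=4,fy=4,interpolation=cv2.INTER_CUBIC))
E
```

```text
(no output)
```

View pics/crop.png

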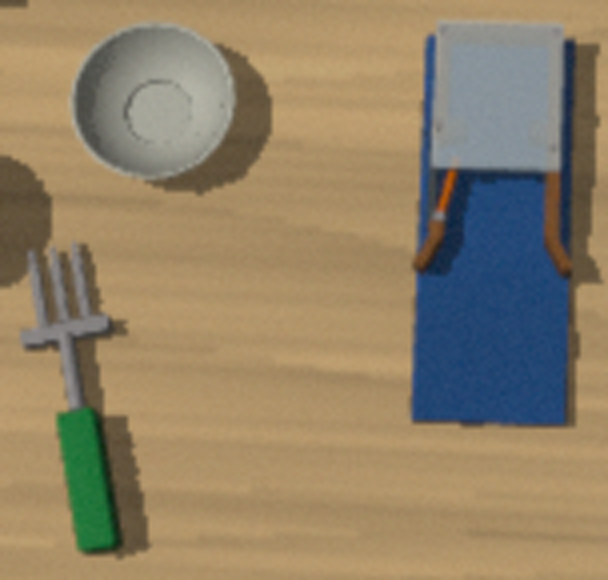

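The crop shows the guard's base front corners at (413,421) and (567,424), its roof front edge at (432–562,169), and the orange pawl on the left side. The fork's handle spans (58,414)–(118,548), with the cross-bar running from (22,337) to (108,325).

```bash
cat > h.py <<'E'
from rig import *
import cv2,numpy as np
from scipy.optimize import least_squares
np.set_printoptions(precision=4,suppress=True)
def proj(P,n="top"):
    c=calibration(n);T=np.linalg.inv(c["world_from_camera"]);q=np.atleast_2d(P)@T[:3,:3].T+T[:3,3]
    u=q@c["camera_matrix"].T;return u[:,:2]/u[:,2:]
def place(p,M,z0=0.):
    c,s=np.cos(p[2]),np.sin(p[2]);M=np.asarray(M,float)
    return np.c_[p[0]+c*M[:,0]-s*M[:,1],p[1]+s*M[:,0]+c*M[:,1],M[:,2]+z0]
def fit(p0,M,uv,n="top",z0=0.):
    r=least_squares(lambda p:(proj(place(p,M,z0),n)-uv).ravel(),p0,loss="soft_l1");return r.x,r.fun.reshape(-1,2)
def px(a,ox,oy,f=4): return (np.array(a,float)+.5)/f-.5+[ox,oy]
E
python3 - <<'E'
from h import *
k=px([(413,421),(567,424),(432,168),(562,170),(428,38),(575,38)],188,160)
M=np.array([(-190,55,12),(-190,-55,12),(-12,44,40),(-12,-44,40),(99,55,12),(99,-55,12)])/1000
p,r=fit([.7,0,0],M,k);print("keeper",p[:2],np.degrees(p[2]));print(r)
f=px([(58,414),(97,409),(118,543),(80,550),(22,333),(108,320),(31,252),(78,246)],188,160)
M=np.array([(50,14,30),(50,-14,30),(-50,-14,30),(-50,14,30),(117,32,16),(117,-32,16),(175,17,8),(175,-17,8)])/1000
p,r=fit([.45,.2,.1],M,f);print("fork",p[:2],np.degrees(p[2]));print(r)
E
```

```text
keeper [0.6847 0.022 ] 1.4597736469144087
[[-0.1361  0.0721]
 [ 0.3448  0.2857]
 [ 0.7298  0.0048]
 [-0.8187  0.2377]
 [-0.3721 -0.8449]
 [ 0.1983  0.0183]]
fork [0.4378 0.2928] 14.911070690780386
[[-0.4042  0.1213]
 [-0.2413 -0.6875]
 [ 0.4724  0.8608]
 [-0.0893  1.2321]
 [-0.2958 -0.1855]
 [ 0.4167 -1.506 ]
 [ 0.1441  0.4038]
 [ 0.0304 -0.4714]]
```

```bash
cat >> h.py <<'E'
def rows(W,yaw=None):
    """shifts in tool axes to world waypoints W, and turn about tool z for tool-x yaw (deg)"""
    s=get_state();R=s["ee_rot"];print("t",s["time_s"],"pos",s["position"],"F",s["wrist_force"],"gap",s["finger_gap"])
    print((np.atleast_2d(W)-s["position"])@R)
    y=np.degrees(np.arctan2(R[1,0],R[0,0]));print("yaw",y,"tilt",np.degrees(R[:2,2]),"" if yaw is None else "turn %.2f"%(y-yaw))
E
python3 - <<'E'
from h import *
g=place([.4378,.2928,np.radians(14.91)],[(-.015,0,0)])[0]
print(g)
rows([(.40,-.46,.32),(.6,-.1,.32),(g[0],g[1],.25),(g[0],g[1],.12)],14.9)
E
```

```text
[0.4233 0.2889 0.    ]
t 0.1 pos [ 0.17   -0.601   0.2177] F [-0.0429 -0.2519 -0.2323] gap 0.08534623209152774
[[ 0.2596 -0.0731 -0.1022]
 [ 0.5501 -0.3651 -0.1018]
 [ 0.486  -0.7873 -0.0312]
 [ 0.4861 -0.7871  0.0988]]
yaw 15.804187709537384 tilt [-0.0263  0.0755] turn 0.90
```

Call:
{"method": "jog_arm", "body": {"series": [[[0.26, -0.073, -0.102], [0, 0, 0]], [[0.26, -0.073, -0.102], [0, 0, 0]], [[0.26, -0.073, -0.102], [0, 0, 0]], [[0.26, -0.073, -0.102], [0, 0, 0]], [[0.26, -0.073, -0.102], [0, 0, 0]], [[0.26, -0.073, -0.102], [0, 0, 0]], [[0.26, -0.073, -0.102], [0, 0, 0]], [[0.55, -0.365, -0.102], [0, 0, 0.9]], [[0.55, -0.365, -0.102], [0, 0, 0.9]], [[0.55, -0.365, -0.102], [0, 0, 0.9]], [[0.55, -0.365, -0.102], [0, 0, 0.9]], [[0.55, -0.365, -0.102], [0, 0, 0.9]]], "claw": 1, "squeeze": 50}}

```text
time_s: 1.1
position: [0.5019, -0.2762, 0.3202]
ee_rot: [[0.966, 0.257, -0.0], [0.257, -0.966, 0.0], [-0.0, -0.0, -1.0]]
wrist_force: [0.4, -0.2, -0.2]
finger_gap: 0.0857
```

```bash
python3 - <<'E'
from h import *
rows([(.6,-.1,.32),(.4233,.2889,.25),(.4233,.2889,.12)],14.9)
E
```

```text
t 1.1 pos [ 0.5019 -0.2762  0.3202] F [ 0.4051 -0.1539 -0.1837] gap 0.08567767726965488
[[ 0.1401 -0.145   0.0002]
 [ 0.0693 -0.5663  0.0703]
 [ 0.0694 -0.5662  0.2003]]
yaw 14.895791453984002 tilt [-0.0276  0.0044] turn -0.00
```

Call:
{"method": "jog_arm", "body": {"series": [[[0.14, -0.145, 0], [0, 0, 0]], [[0.14, -0.145, 0], [0, 0, 0]], [[0.14, -0.145, 0], [0, 0, 0]], [[0.14, -0.145, 0], [0, 0, 0]], [[0.14, -0.145, 0], [0, 0, 0]], [[0.069, -0.566, 0.07], [0, 0, 0]], [[0.069, -0.566, 0.07], [0, 0, 0]], [[0.069, -0.566, 0.07], [0, 0, 0]], [[0.069, -0.566, 0.07], [0, 0, 0]], [[0.069, -0.566, 0.07], [0, 0, 0]], [[0.069, -0.566, 0.07], [0, 0, 0]], [[0.069, -0.566, 0.07], [0, 0, 0]]]}}

```text
time_s: 2.1
position: [0.4789, 0.1613, 0.2729]
ee_rot: [[0.966, 0.257, -0.0], [0.257, -0.966, -0.0], [-0.0, 0.0, -1.0]]
wrist_force: [1.6, 0.9, -0.2]
finger_gap: 0.0851
```

```bash
python3 - <<'E'
from h import *
rows([(.4233,.2889,.25),(.4233,.2889,.11)],14.9)
E
```

```text
t 2.1 pos [0.4789 0.1613 0.2729] F [ 1.571   0.9409 -0.2038] gap 0.08513553292394646
[[-0.0209 -0.1376  0.0228]
 [-0.0209 -0.1376  0.1628]]
yaw 14.888943981809197 tilt [-0.0045 -0.0178] turn -0.01
```

Call:
{"method": "jog_arm", "body": {"series": [[[-0.021, -0.138, 0.023], [0, 0, 0]], [[-0.021, -0.138, 0.023], [0, 0, 0]], [[-0.021, -0.138, 0.023], [0, 0, 0]], [[-0.021, -0.138, 0.023], [0, 0, 0]], [[-0.021, -0.138, 0.163], [0, 0, 0]], [[-0.021, -0.138, 0.163], [0, 0, 0]], [[-0.021, -0.138, 0.163], [0, 0, 0]], [[-0.021, -0.138, 0.163], [0, 0, 0]], [[-0.021, -0.138, 0.163], [0, 0, 0]]]}}

```text
time_s: 2.85
position: [0.4219, 0.2859, 0.1061]
ee_rot: [[0.966, 0.258, -0.007], [0.258, -0.966, -0.004], [-0.008, 0.002, -1.0]]
wrist_force: [-0.0, 1.0, -0.1]
finger_gap: 0.0854
```

```bash
python3 - <<'E'
from h import *
rows([(.4233,.2889,.025)],14.9)
a=read_camera("top");b=read_camera("side")
A=cv2.resize(a[170:320,140:290],(500,500),interpolation=2)[:,:400];B=cv2.resize(b[240:370,180:330],(577,500),interpolation=2)[:,:400]
cv2.imwrite("pics/g.png",np.hstack([A,B])[...,::-1])
E
```

```text
t 2.85 pos [0.4219 0.2859 0.1061] F [-0.0092  0.9908 -0.1342] gap 0.08544918305416183
[[ 0.0028 -0.0027  0.0811]]
yaw 14.928876265541689 tilt [-0.3926 -0.2443] turn 0.03
```

View pics/g.png

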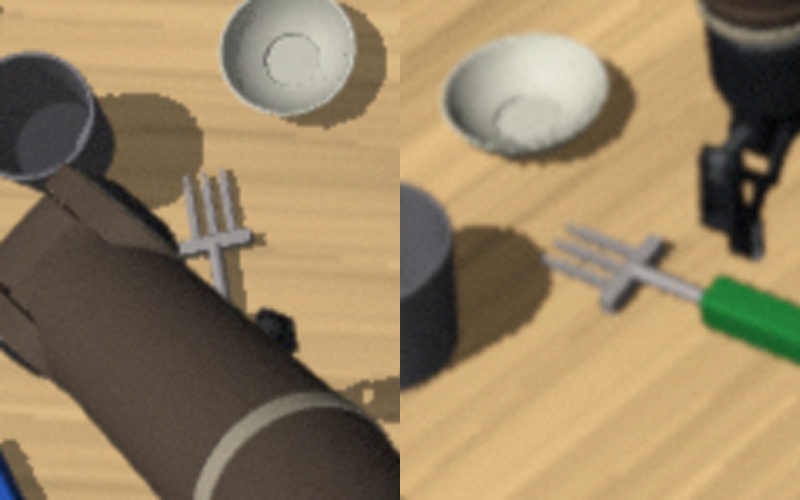

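The side view shows the jaws above the handle. The arm covers the handle in the top view, but the fork hasn't moved. I'll go down, letting the arm settle before the grasp.

Call:
{"method": "jog_arm", "body": {"series": [[[0, 0, 0.03], [0, 0, 0]], [[0, 0, 0.05], [0, 0, 0]], [[0, 0, 0.05], [0, 0, 0]], [[0, 0, 0.05], [0, 0, 0]], [[0, 0, 0.05], [0, 0, 0]]]}}

```text
time_s: 3.37
position: [0.4256, 0.2889, 0.0624]
ee_rot: [[0.966, 0.257, 0.002], [0.257, -0.966, 0.002], [0.003, -0.001, -1.0]]
wrist_force: [0.4, -0.6, -0.4]
finger_gap: 0.0854
```

```bash
python3 - <<'E'
from h import *
rows([(.4233,.2889,.026)],14.9)
b=read_camera("side")
cv2.imwrite("pics/g2.png",cv2.resize(b[240:360,190:350],(800,600),interpolation=2)[...,::-1])
E
```

```text
t 3.3667 pos [0.4256 0.2889 0.0624] F [ 0.3696 -0.5619 -0.3979] gap 0.08543043569551158
[[-0.0023 -0.0006  0.0364]]
yaw 14.894858663273316 tilt [0.1408 0.0942] turn -0.01
```

View pics/g2.png

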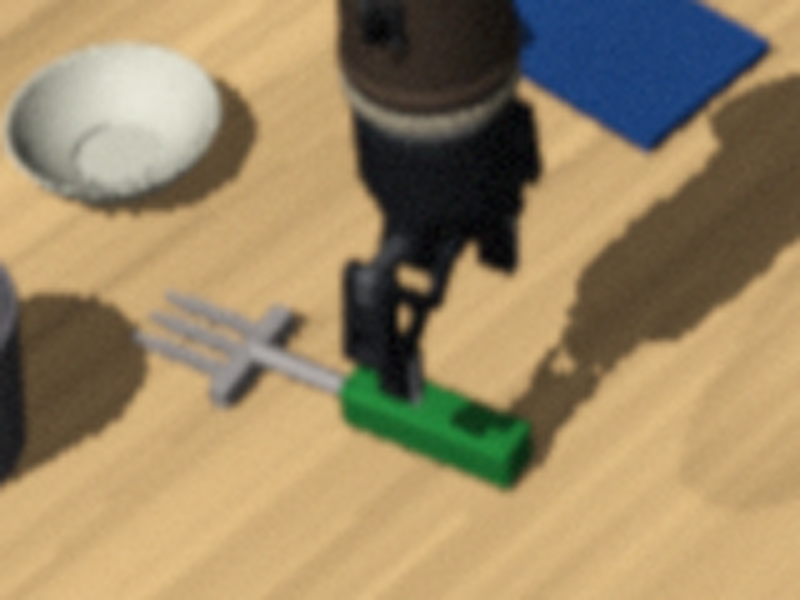

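The near finger, at about (415,390), stands beside the handle just behind its middle, as intended. Next I'll descend and grip.

Call:
{"method": "jog_arm", "body": {"series": [[[-0.002, 0, 0.02], [0, 0, 0]], [[-0.002, 0, 0.036], [0, 0, 0]], [[-0.002, 0, 0.036], [0, 0, 0]], [[-0.002, 0, 0.036], [0, 0, 0]]]}}

```text
time_s: 3.75
position: [0.4228, 0.2876, 0.0252]
ee_rot: [[0.966, 0.257, 0.0], [0.257, -0.966, 0.0], [0.0, -0.0, -1.0]]
wrist_force: [-0.1, -0.6, 0.6]
finger_gap: 0.0854
```

Call:
{"method": "jog_arm", "body": {"series": [[[0, 0, 0], [0, 0, 0]], [[0, 0, 0], [0, 0, 0]], [[0, 0, 0], [0, 0, 0]], [[0, 0, 0], [0, 0, 0]], [[0, 0, 0], [0, 0, 0]], [[0, 0, 0], [0, 0, 0]], [[0, 0, 0], [0, 0, 0]], [[0, 0, 0], [0, 0, 0]]], "claw": -1, "squeeze": 50}}

```text
time_s: 4.42
position: [0.4225, 0.2874, 0.0243]
ee_rot: [[0.966, 0.257, -0.0], [0.257, -0.966, -0.0], [-0.0, 0.0, -1.0]]
wrist_force: [0.1, 0.4, -0.5]
finger_gap: -0.0001
```

```bash
python3 - <<'E'
from h import *
rows([(.4233,.2889,.026)],14.9)
E
```

```text
t 4.4167 pos [0.4225 0.2874 0.0243] F [ 0.1029  0.4019 -0.4821] gap -0.00010158336412537057
[[ 0.0011 -0.0013 -0.0017]]
yaw 14.901969180638263 tilt [-0.0008 -0.0017] turn 0.00
```

The gap is zero, so the grasp missed. I'll look before doing anything else.

```bash
python3 - <<'E'
from h import *
b=read_camera("side");cv2.imwrite("pics/side_m.png",b[...,::-1])
cv2.imwrite("pics/g3.png",cv2.resize(b[240:360,190:350],(800,600),interpolation=2)[...,::-1])
print((proj([.4225,.2874,.005],"side")-[190,240])*5)
E
```

```text
[[464.2549 437.7615]]
```

View pics/g3.png

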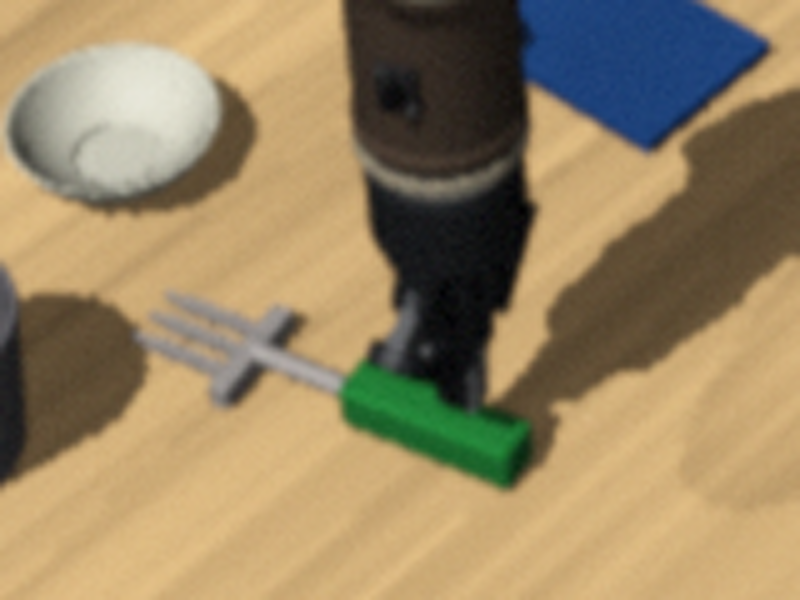

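```bash
python3 - <<'E'
from h import *
uv=px([(343,390),(368,363),(531,426),(508,458),(508,488),(137,336),(170,296),(153,317)],190,240,5)
M=np.array([(50,14,30),(50,-14,30),(-50,-14,30),(-50,14,30),(-50,14,0),(175,17,8),(175,-17,8),(175,0,8)])/1000
p,r=fit([.45,.3,.25],M,uv,"side");print("side fork",p[:2],np.degrees(p[2]));print(r)
f=px([(58,414),(97,409),(118,543),(80,550),(22,333),(108,320),(31,252),(78,246)],188,160)
print("top pred of side fit",(proj(place(p,np.array([(50,14,30),(50,-14,30),(-50,-14,30),(-50,14,30),(117,32,16),(117,-32,16),(175,17,8),(175,-17,8)])/1000))-f))
# keeper in side: front corners
print("keeper side pred",proj(place([.6847,.022,np.radians(1.46)],np.array([(-190,55,12),(-190,-55,12),(-12,44,40),(-12,-44,40)])/1000),"side"))
for n in("top","side"):print(n,proj(get_state()["position"],n))
E
```

```text
side fork [0.4337 0.2958] 14.481621988589701
[[-1.3183  0.0817]
 [-0.4345 -2.0817]
 [ 1.1314 -0.7381]
 [ 0.1554  0.7877]
 [ 0.6628  2.3685]
 [-0.5971  0.2891]
 [ 0.2694 -0.385 ]
 [-0.0361 -0.2802]]
top pred of side fit [[-1.4893  1.4618]
 [-1.3077  0.7232]
 [-0.8763  2.3712]
 [-1.4578  2.6702]
 [-1.1973  1.0364]
 [-0.444  -0.128 ]
 [-0.5878  1.6045]
 [-0.6806  0.8105]]
keeper side pred [[319.1188 267.379 ]
 [343.8154 246.8318]
 [275.324  230.7408]
 [295.6662 215.933 ]]
top [[211.4649 285.4845]]
side [[282.4588 322.671 ]]
```

```bash
python3 - <<'E'
from h import *
R=get_state()["ee_rot"]
def P(pos,t): return (proj(np.array(pos)+np.array(t)@R.T,"side")-[190,240])*5
print("g2 tips, near/far",P([.4256,.2889,.0624],[(0,-.05,.006),(0,.05,.006),(0,0,-.054),(0,0,-.12)]))
print("g3 tip,body",P([.4225,.2874,.0243],[(0,0,.019),(0,0,-.054),(0,0,-.12)]))
p=[.4337,.2958,np.radians(14.5)]
print("fork",(proj(place(p,np.array([(-15,0,30),(-15,14,30),(-15,-14,30),(-15,14,0),(-15,-14,0)])/1000),"side")-[190,240])*5)
b=cv2.imread("pics/side_m.png");t=read_camera("top")[...,::-1]
cv2.imwrite("pics/full.png",np.hstack([cv2.resize(b[200:360,200:360],(400,400),interpolation=2),cv2.resize(t[200:320,160:280],(400,400),interpolation=2)]))
E
```

```text
g2 tips, near/far [[400.2702 441.3691]
 [501.8783 302.3902]
 [445.3937 288.9822]
 [437.3638 193.935 ]]
g3 tip,body [[464.2283 437.3851]
 [456.4379 342.5815]
 [448.913  251.008 ]]
fork [[459.7986 414.881 ]
 [445.4952 434.4999]
 [473.9186 395.5137]
 [448.864  472.4492]
 [476.8546 433.5183]]
```

View pics/full.png

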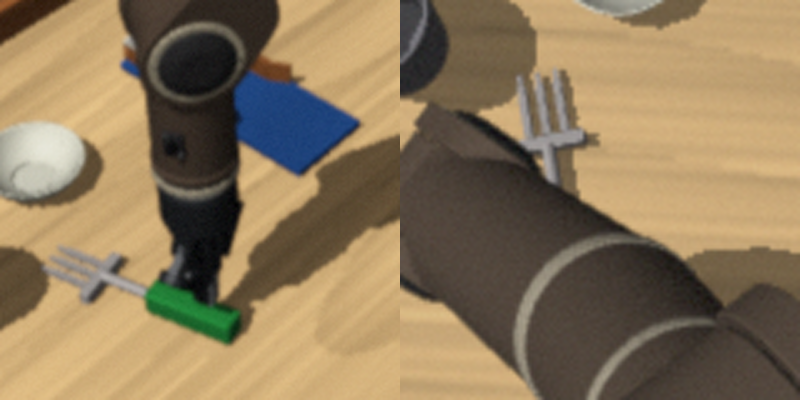

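```bash
python3 - <<'E'
from h import *
s=get_state();R=s["ee_rot"]
P=lambda pos,t,n:proj(np.array(pos)+np.array(t)@R.T,n)
print("g far finger tip/base; obs ~(222,269)",P([.4219,.2859,.1061],[(0,.05,.006),(0,.05,-.03),(0,.05,-.06)],"top"))
print("start; obs ~(575,413)",P([.17,-.601,.218],[(0,.05,.006),(0,-.05,.006),(0,0,0)],"top"))
t=cv2.imread("pics/top0.png");b=cv2.imread("pics/side_m.png")
c=cv2.resize(t[370:470,540:640],(400,400),interpolation=2)
d=cv2.resize(b[290:340,250:310],(400,400),interpolation=2)
cv2.imwrite("pics/chk.png",np.hstack([c,d]))
E
```

```text
g far finger tip/base; obs ~(222,269) [[224.7676 278.0407]
 [222.1956 275.9945]
 [219.9386 274.199 ]]
start; obs ~(575,413) [[595.578  400.5993]
 [553.3175 410.1956]
 [575.8678 405.6813]]
```

View pics/chk.png

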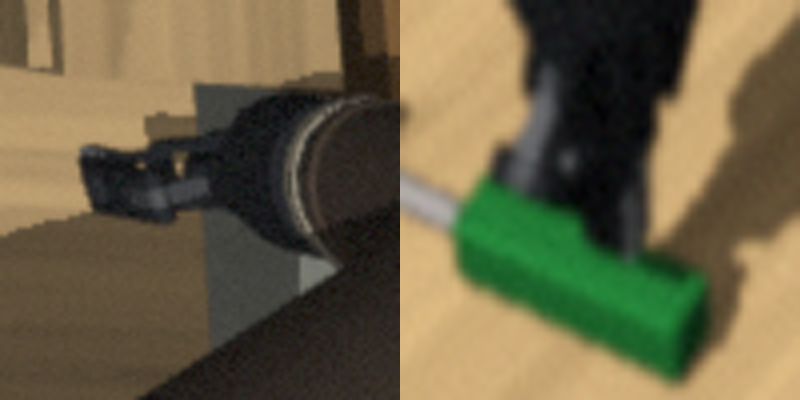

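The checks (finger position in the top view, the open and shut fingertips in the side view, no wrist force) all agree: the fingertips really stand about 28 mm higher than I assumed, so the jaws shut just above the handle. I'll open and go down in small steps while watching the force.

Call:
{"method": "jog_arm", "body": {"series": [[[0, -0.002, -0.02], [0, 0, 0]], [[0, -0.002, -0.02], [0, 0, 0]], [[0, -0.002, -0.02], [0, 0, 0]], [[0, -0.002, -0.02], [0, 0, 0]], [[0, -0.002, -0.02], [0, 0, 0]], [[0, -0.002, -0.02], [0, 0, 0]], [[0, -0.002, -0.01], [0, 0, 0]], [[0, -0.002, 0.0], [0, 0, 0]], [[0, -0.002, 0.005], [0, 0, 0]], [[0, -0.002, 0.008], [0, 0, 0]], [[0, -0.002, 0.01], [0, 0, 0]], [[0, -0.002, 0.01], [0, 0, 0]]], "claw": 1}}

```text
time_s: 5.52
position: [0.4217, 0.2893, 0.0136]
ee_rot: [[0.966, 0.257, -0.001], [0.257, -0.966, -0.0], [-0.001, 0.0, -1.0]]
wrist_force: [0.8, 0.4, 1.1]
finger_gap: 0.0853
```

Call:
{"method": "jog_arm", "body": {"series": [[[0, 0, 0.003], [0, 0, 0]], [[0, 0, 0.006], [0, 0, 0]], [[0, 0, 0.006], [0, 0, 0]]]}}

```text
time_s: 5.77
position: [0.4219, 0.2892, 0.0079]
ee_rot: [[0.966, 0.257, -0.0], [0.257, -0.966, -0.0], [-0.0, 0.0, -1.0]]
wrist_force: [-0.7, 0.6, 0.7]
finger_gap: 0.0852
```

Call:
{"method": "jog_arm", "body": {"series": [[[0, 0, 0.003], [0, 0, 0]], [[0, 0, 0.004], [0, 0, 0]], [[0, 0, 0.004], [0, 0, 0]]]}}

```text
time_s: 6.02
position: [0.4219, 0.2892, 0.0041]
ee_rot: [[0.966, 0.257, -0.0], [0.257, -0.966, -0.0], [-0.0, 0.0, -1.0]]
wrist_force: [0.6, 0.6, 0.0]
finger_gap: 0.085
```

Call:
{"method": "jog_arm", "body": {"series": [[[0, 0, 0.002], [0, 0, 0]], [[0, 0, 0.004], [0, 0, 0]], [[0, 0, 0.004], [0, 0, 0]]]}}

```text
time_s: 6.27
position: [0.4218, 0.2892, -0.0]
ee_rot: [[0.966, 0.257, -0.0], [0.257, -0.966, -0.0], [-0.0, 0.0, -1.0]]
wrist_force: [0.6, -0.2, -0.1]
finger_gap: 0.0855
```

```bash
python3 - <<'E'
from h import *
rows([(.4217,.2893,-.005)],14.9)
b=read_camera("side")
cv2.imwrite("pics/g4.png",cv2.resize(b[250:350,210:343],(800,600),interpolation=2)[...,::-1])
E
```

```text
t 6.2667 pos [ 0.4218  0.2892 -0.    ] F [ 0.5809 -0.2131 -0.0716] gap 0.08551833070597704
[[-0.0001 -0.0001  0.005 ]]
yaw 14.906479660510861 tilt [-0.0185 -0.0155] turn 0.01
```

View pics/g4.png

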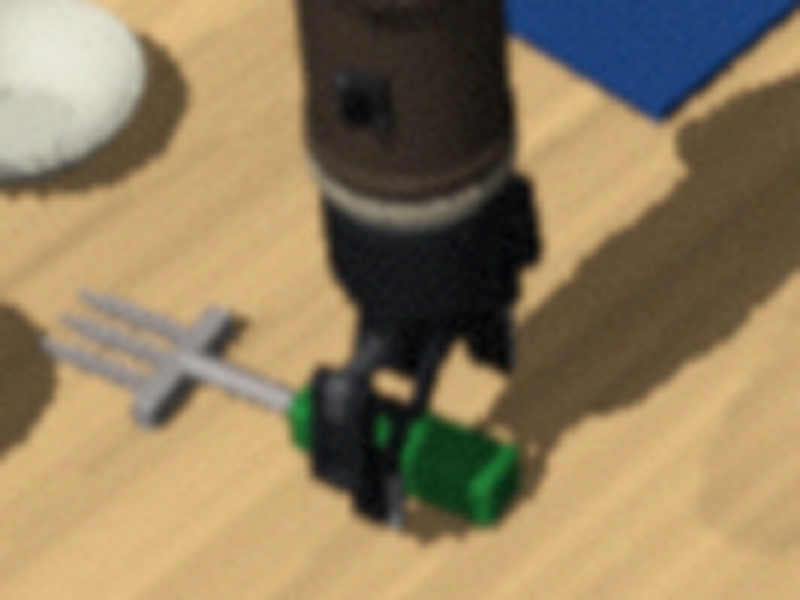

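The fingers now straddle the handle, with the near finger at (360,440) and the tips a little above the table. I'll go 6 mm lower and 3 mm back, then grip.

Call:
{"method": "jog_arm", "body": {"series": [[[-0.003, 0, 0.003], [0, 0, 0]], [[-0.003, 0, 0.006], [0, 0, 0]], [[-0.003, 0, 0.006], [0, 0, 0]]]}}

```text
time_s: 6.57
position: [0.4186, 0.2882, -0.0063]
ee_rot: [[0.966, 0.257, -0.001], [0.257, -0.966, -0.001], [-0.001, 0.0, -1.0]]
wrist_force: [-0.4, -0.3, 0.0]
finger_gap: 0.0854
```

Call:
{"method": "jog_arm", "body": {"series": [[[0, 0, 0], [0, 0, 0]], [[0, 0, 0], [0, 0, 0]], [[0, 0, 0], [0, 0, 0]], [[0, 0, 0], [0, 0, 0]], [[0, 0, 0], [0, 0, 0]], [[0, 0, 0], [0, 0, 0]], [[0, 0, 0], [0, 0, 0]], [[0, 0, 0], [0, 0, 0]]], "claw": -1, "squeeze": 50}}

```text
time_s: 7.23
position: [0.4193, 0.2889, -0.0054]
ee_rot: [[0.966, 0.257, 0.001], [0.257, -0.966, 0.001], [0.001, -0.0, -1.0]]
wrist_force: [-1.3, -0.6, 4.8]
finger_gap: 0.0272
```

Gripped: gap 27.2 mm against a 28 mm handle. Next I'll lift and carry the fork to just short of the mouth.

Call:
{"method": "jog_arm", "body": {"series": [[[0, 0, -0.02], [0, 0, 0]], [[0, 0, -0.05], [0, 0, 0]], [[0, 0, -0.08], [0, 0, 0]], [[-0.007, 0.03, -0.08], [0, 0, 1.5]], [[-0.014, 0.06, -0.08], [0, 0, 3]], [[-0.021, 0.09, -0.08], [0, 0, 4.5]], [[-0.028, 0.12, -0.08], [0, 0, 6]], [[-0.035, 0.15, -0.08], [0, 0, 8]], [[-0.042, 0.18, -0.08], [0, 0, 10]], [[-0.048, 0.21, -0.08], [0, 0, 12]], [[-0.055, 0.24, -0.08], [0, 0, 13.4]], [[-0.061, 0.266, -0.08], [0, 0, 13.4]]]}}

```text
time_s: 8.23
position: [0.4277, 0.0135, 0.074]
ee_rot: [[1.0, 0.024, -0.001], [0.024, -1.0, -0.001], [-0.001, 0.001, -1.0]]
wrist_force: [0.5, -0.4, -1.0]
finger_gap: 0.027
```

Call:
{"method": "jog_arm", "body": {"series": [[[0, 0, 0], [0, 0, 0]], [[0, 0, 0.015], [0, 0, 0]], [[0, 0, 0.03], [0, 0, 0]], [[0, 0, 0.03], [0, 0, 0]], [[0, 0, 0.03], [0, 0, 0]]]}}

```text
time_s: 8.65
position: [0.4275, 0.0161, 0.0437]
ee_rot: [[1.0, 0.027, -0.003], [0.027, -1.0, 0.0], [-0.003, -0.0, -1.0]]
wrist_force: [0.8, -0.6, -1.7]
finger_gap: 0.0271
```

```bash
python3 - <<'E'
from h import *
rows([(.4288,.0165,.04)],1.46)
a=read_camera("top");b=read_camera("side")
cv2.imwrite("pics/t5.png",a[...,::-1]);cv2.imwrite("pics/s5.png",b[...,::-1])
A=cv2.resize(a[160:280,270:350],(400,600),interpolation=2);B=cv2.resize(b[200:320,230:310+20],(500,600),interpolation=2)[:,:400]
cv2.imwrite("pics/m.png",np.hstack([A,B])[...,::-1])
E
```

```text
t 8.65 pos [0.4275 0.0161 0.0437] F [ 0.8479 -0.6296 -1.7265] gap 0.027055381670288193
[[ 0.0013 -0.0004  0.0037]]
yaw 1.5361017154882177 tilt [-0.151   0.0006] turn 0.08
```

View pics/m.png

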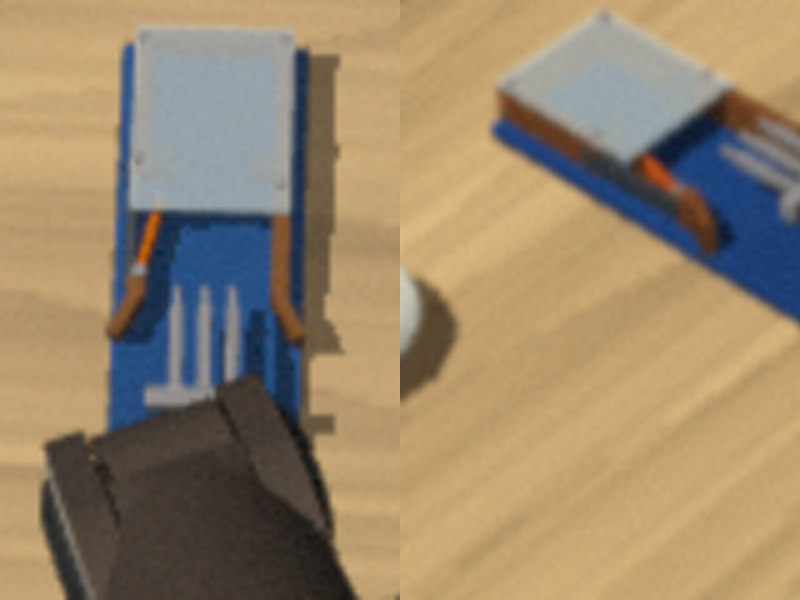

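The tines point into the mouth, level and parallel: tips at (177, 205, 232; 288), cross-bar left end at (145,397). The roof's front edge is at (132–292, 211). Now I'll compute the lateral offset of the fork from the guard in this one view.

```bash
python3 - <<'E'
from h import *
k=px([(132,211),(292,213),(108,420),(125,52),(307,52)],270,160,5)
K=np.array([(-12,44,40),(-12,-44,40),(-180,55,12),(99,55,12),(99,-55,12)])/1000
p,r=fit([.68,.02,.02],K,k);print("keeper now",p[:2],np.degrees(p[2]));print(r)
f=px([(177,288),(205,288),(232,287),(177,384),(205,384),(145,397)],270,160,5)
F=np.array([(175,17,8),(175,0,8),(175,-17,8),(117,17,8),(117,0,8),(111,32,16)])/1000
q,r=fit([.45,.02,.02],F,f,z0=.049);print("fork",q[:2],np.degrees(q[2]));print(r)
for P in(p,[.6847,.022,np.radians(1.46)]):
    c,s=np.cos(P[2]),np.sin(P[2])
    for x in(.175,.105,0,-.016):
        w=place(q,[(x,0,0)])[0,:2]-P[:2];print(x,"in guard",c*w[0]+s*w[1],-s*w[0]+c*w[1])
E
```

```text
keeper now [0.6842 0.0217] 1.5837844552318983
[[ 0.4579  0.0335]
 [-0.5863  0.3023]
 [-0.1028 18.0805]
 [-0.3296 -1.5207]
 [ 0.5957 -0.7335]]
fork [0.4495 0.0123] 3.362196733594578
[[-0.5546 -0.3208]
 [-0.0552 -0.3704]
 [ 0.6442 -0.22  ]
 [-0.4849  0.749 ]
 [ 0.0702  0.6991]
 [ 0.3887 -0.3378]]
0.175 in guard -0.059949401986526915 0.0025621433212345123
0.105 in guard -0.12991568468514894 0.00038975170448727605
0 in guard -0.2348651087330818 -0.0028688357206335825
-0.016 in guard -0.25085740192133826 -0.0033653823758900943
0.175 in guard -0.060491290890689026 0.0021389399851447313
0.105 in guard -0.13045271697278046 -0.00018460484120720252
0 in guard -0.23539485609591745 -0.0036699220807351078
-0.016 in guard -0.2513860392003955 -0.004201018041044119
```

Call:
{"method": "jog_arm", "body": {"series": [[[0.01, 0.001, 0.01], [0, 0, 0]], [[0.02, 0.0015, 0.02], [0, 0, 0]], [[0.02, 0.0015, 0.028], [0, 0, 0]], [[0.02, 0.0015, 0.032], [0, 0, 0]], [[0.02, 0.0015, 0.032], [0, 0, 0]], [[0.02, 0.0015, 0.032], [0, 0, 0]]]}}

```text
time_s: 9.25
position: [0.4478, 0.015, 0.0124]
ee_rot: [[1.0, 0.027, -0.001], [0.027, -1.0, -0.0], [-0.001, 0.0, -1.0]]
wrist_force: [-0.1, -0.8, -1.8]
finger_gap: 0.0273
```

Call:
{"method": "jog_arm", "body": {"series": [[[0, 0, 0.002], [0, 0, 0]], [[0, 0, 0.003], [0, 0, 0]], [[0, 0, 0.003], [0, 0, 0]]]}}

```text
time_s: 9.5
position: [0.4485, 0.0148, 0.0094]
ee_rot: [[1.0, 0.026, 0.0], [0.026, -1.0, -0.0], [0.0, 0.0, -1.0]]
wrist_force: [0.3, -0.4, -1.5]
finger_gap: 0.0271
```

Call:
{"method": "jog_arm", "body": {"series": [[[0, 0, 0.001], [0, 0, 0]], [[0, 0, 0.0015], [0, 0, 0]], [[0, 0, 0.0015], [0, 0, 0]]]}}

```text
time_s: 9.75
position: [0.4486, 0.0148, 0.0078]
ee_rot: [[1.0, 0.026, 0.0], [0.026, -1.0, -0.0], [0.0, 0.0, -1.0]]
wrist_force: [0.6, -0.2, -2.4]
finger_gap: 0.0273
```

Call:
{"method": "jog_arm", "body": {"series": [[[0, 0, 0.001], [0, 0, 0]], [[0, 0, 0.001], [0, 0, 0]], [[0, 0, 0.001], [0, 0, 0]]]}}

```text
time_s: 10.0
position: [0.4487, 0.0148, 0.0068]
ee_rot: [[1.0, 0.026, 0.0], [0.026, -1.0, 0.0], [0.0, -0.0, -1.0]]
wrist_force: [-0.2, -0.5, -1.6]
finger_gap: 0.027
```

Call:
{"method": "jog_arm", "body": {"series": [[[0, 0, 0.001], [0, 0, 0]], [[0, 0, 0.001], [0, 0, 0]], [[0, 0, 0.001], [0, 0, 0]]]}}

```text
time_s: 10.25
position: [0.4486, 0.0148, 0.0063]
ee_rot: [[1.0, 0.026, 0.0], [0.026, -1.0, -0.0], [0.0, 0.0, -1.0]]
wrist_force: [-2.7, -0.2, 8.2]
finger_gap: 0.0271
```

Floor contact is at about z = 0.0063. I'll ease up 0.6 mm and slide in, watching the side force.

Call:
{"method": "jog_arm", "body": {"series": [[[0, 0, -0.0006], [0, 0, 0]], [[0.005, 0, -0.0006], [0, 0, 0]], [[0.01, 0, -0.0006], [0, 0, 0]], [[0.015, 0, -0.0006], [0, 0, 0]], [[0.02, 0, -0.0006], [0, 0, 0]], [[0.025, 0, -0.0006], [0, 0, 0]], [[0.03, 0, -0.0006], [0, 0, 0]], [[0.03, 0, -0.0006], [0, 0, 0]]]}}

```text
time_s: 10.92
position: [0.4794, 0.0157, 0.0066]
ee_rot: [[1.0, 0.026, 0.0], [0.026, -1.0, -0.0], [0.0, 0.0, -1.0]]
wrist_force: [-2.3, -0.6, 6.0]
finger_gap: 0.0269
```

Call:
{"method": "jog_arm", "body": {"series": [[[0.002, 0, 0], [0, 0, 0]], [[0.004, 0, 0], [0, 0, 0]], [[0.006, 0, 0], [0, 0, 0]], [[0.008, 0, 0], [0, 0, 0]], [[0.01, 0, 0], [0, 0, 0]], [[0.01, 0, 0], [0, 0, 0]]]}}

```text
time_s: 11.42
position: [0.4879, 0.0159, 0.0066]
ee_rot: [[1.0, 0.026, -0.002], [0.026, -1.0, -0.001], [-0.002, 0.001, -1.0]]
wrist_force: [-6.4, 0.7, 11.5]
finger_gap: 0.0271
```

Call:
{"method": "jog_arm", "body": {"series": [[[0, 0, -0.0008], [0, 0, 0]], [[0, 0, -0.0008], [0, 0, 0]], [[0, 0, -0.0008], [0, 0, 0]]]}}

```text
time_s: 11.67
position: [0.4889, 0.0159, 0.007]
ee_rot: [[1.0, 0.026, 0.0], [0.026, -1.0, 0.0], [0.0, -0.0, -1.0]]
wrist_force: [0.8, -0.1, -2.6]
finger_gap: 0.0272
```

```bash
python3 - <<'E'
from h import *
rows([(.4879,.0159,.0066)],1.52)
P=[.6844,.0218,np.radians(1.52)];w=get_state()["position"][:2]-P[:2];print("tcp guard",w, -np.sin(P[2])*w[0]+np.cos(P[2])*w[1])
print(get_state()["moment"])
a=read_camera("top");b=read_camera("side")
A=cv2.resize(a[175:275,280:350],(420,600),interpolation=2);B=cv2.resize(b[200:300,250:313],(378,600),interpolation=2)
cv2.imwrite("pics/n.png",np.hstack([A,B])[...,::-1])
E
```

```text
t 11.6667 pos [0.4889 0.0159 0.007 ] F [ 0.7833 -0.1116 -2.6372] gap 0.027217748623424683
[[-0.001  -0.      0.0004]]
yaw 1.496049376574543 tilt [0.0133 0.0085] turn -0.02
tcp guard [-0.1955 -0.0059] -0.0007244251002201576
[-0.0077  0.094  -0.0173]
```

View pics/n.png

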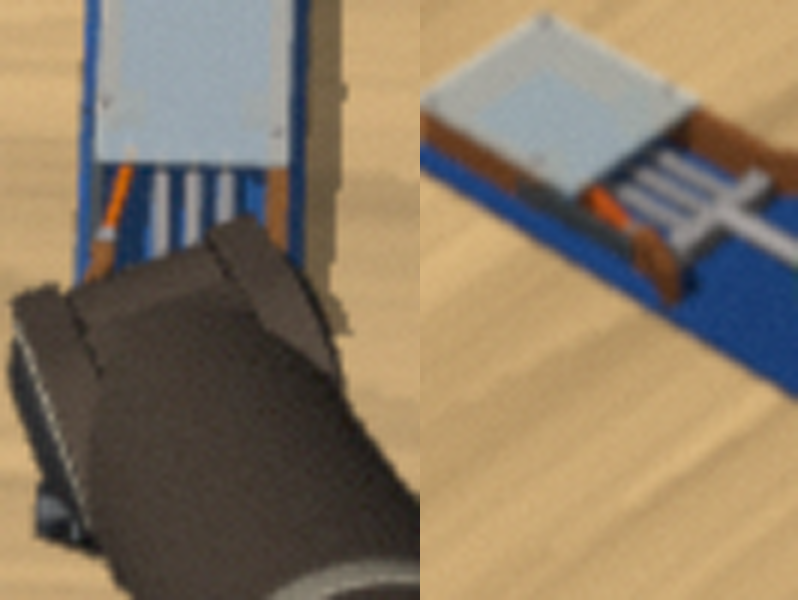

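The tines run under the roof's front edge: middle tine at u≈195, roof centre at u≈190, so the fork sits about 1 mm to the −y side. In the side view the shoulder is just inside the flares. I'll shift it 1 mm and push on in 2 mm rows.

Call:
{"method": "jog_arm", "body": {"series": [[[0, -0.001, 0], [0, 0, 0]], [[0.002, -0.001, 0], [0, 0, 0]], [[0.004, -0.001, 0], [0, 0, 0]], [[0.006, -0.001, 0], [0, 0, 0]], [[0.008, -0.001, 0], [0, 0, 0]], [[0.01, -0.001, 0], [0, 0, 0]], [[0.012, -0.001, 0], [0, 0, 0]], [[0.014, -0.001, 0], [0, 0, 0]], [[0.016, -0.001, 0], [0, 0, 0]], [[0.016, -0.001, 0], [0, 0, 0]]]}}

```text
time_s: 12.6
position: [0.5051, 0.0174, 0.0072]
ee_rot: [[1.0, 0.026, 0.0], [0.026, -1.0, 0.0], [0.0, -0.0, -1.0]]
wrist_force: [0.3, 0.3, -1.5]
finger_gap: 0.027
```

Call:
{"method": "jog_arm", "body": {"series": [[[0.002, 0, 0], [0, 0, 0]], [[0.004, 0, 0], [0, 0, 0]], [[0.006, 0, 0], [0, 0, 0]], [[0.008, 0, 0], [0, 0, 0]], [[0.01, 0, 0], [0, 0, 0]], [[0.01, 0, 0], [0, 0, 0]]]}}

```text
time_s: 13.1
position: [0.5151, 0.0176, 0.0072]
ee_rot: [[1.0, 0.026, 0.0], [0.026, -1.0, 0.0], [0.0, -0.0, -1.0]]
wrist_force: [-0.9, 0.5, -2.0]
finger_gap: 0.0269
```

Call:
{"method": "jog_arm", "body": {"series": [[[0.002, 0, 0], [0, 0, 0]], [[0.004, 0, 0], [0, 0, 0]], [[0.006, 0, 0], [0, 0, 0]], [[0.008, 0, 0], [0, 0, 0]], [[0.01, 0, 0], [0, 0, 0]], [[0.01, 0, 0], [0, 0, 0]]]}}

```text
time_s: 13.6
position: [0.5249, 0.0177, 0.0072]
ee_rot: [[1.0, 0.026, 0.0], [0.026, -1.0, -0.0], [0.0, 0.0, -1.0]]
wrist_force: [0.6, -0.8, -1.6]
finger_gap: 0.0268
```

Call:
{"method": "jog_arm", "body": {"series": [[[0.002, 0, 0], [0, 0, 0]], [[0.004, 0, 0], [0, 0, 0]], [[0.006, 0, 0], [0, 0, 0]], [[0.008, 0, 0], [0, 0, 0]], [[0.01, 0, 0], [0, 0, 0]], [[0.01, 0, 0], [0, 0, 0]]]}}

```text
time_s: 14.1
position: [0.5339, 0.0169, 0.0069]
ee_rot: [[1.0, 0.025, -0.002], [0.025, -1.0, -0.001], [-0.002, 0.001, -1.0]]
wrist_force: [-3.6, -3.2, -1.2]
finger_gap: 0.0272
```

Call:
{"method": "jog_arm", "body": {"series": [[[0.0015, 0, 0], [0, 0, 0]], [[0.003, 0, 0], [0, 0, 0]], [[0.0045, 0, 0], [0, 0, 0]], [[0.006, 0, 0], [0, 0, 0]], [[0.0075, 0, 0], [0, 0, 0]], [[0.0075, 0, 0], [0, 0, 0]]]}}

```text
time_s: 14.6
position: [0.5413, 0.0169, 0.0069]
ee_rot: [[1.0, 0.025, -0.002], [0.025, -1.0, -0.001], [-0.002, 0.001, -1.0]]
wrist_force: [-3.8, -3.4, -0.5]
finger_gap: 0.0273
```

Call:
{"method": "jog_arm", "body": {"series": [[[0.0015, 0, 0], [0, 0, 0]], [[0.003, 0, 0], [0, 0, 0]], [[0.0045, 0, 0], [0, 0, 0]], [[0.006, 0, 0], [0, 0, 0]], [[0.006, 0, 0], [0, 0, 0]]]}}

```text
time_s: 15.02
position: [0.5479, 0.0172, 0.007]
ee_rot: [[1.0, 0.024, -0.001], [0.024, -1.0, -0.001], [-0.001, 0.001, -1.0]]
wrist_force: [-2.6, -4.5, -0.7]
finger_gap: 0.027
```

Call:
{"method": "jog_arm", "body": {"series": [[[0.001, 0, 0], [0, 0, 0]], [[0.002, 0, 0], [0, 0, 0]], [[0.003, 0, 0], [0, 0, 0]], [[0.004, 0, 0], [0, 0, 0]], [[0.004, 0, 0], [0, 0, 0]]]}}

```text
time_s: 15.43
position: [0.5518, 0.0174, 0.007]
ee_rot: [[1.0, 0.025, -0.001], [0.025, -1.0, -0.001], [-0.001, 0.001, -1.0]]
wrist_force: [-1.9, -3.9, -1.8]
finger_gap: 0.0269
```

Call:
{"method": "jog_arm", "body": {"series": [[[0.001, 0, 0], [0, 0, 0]], [[0.002, 0, 0], [0, 0, 0]], [[0.003, 0, 0], [0, 0, 0]], [[0.003, 0, 0], [0, 0, 0]]]}}

```text
time_s: 15.77
position: [0.5548, 0.0175, 0.007]
ee_rot: [[1.0, 0.025, -0.001], [0.025, -1.0, -0.001], [-0.001, 0.001, -1.0]]
wrist_force: [-2.0, -3.9, -1.2]
finger_gap: 0.0265
```

Call:
{"method": "jog_arm", "body": {"series": [[[0.001, 0, 0], [0, 0, 0]], [[0.002, 0, 0], [0, 0, 0]], [[0.002, 0, 0], [0, 0, 0]]]}}

```text
time_s: 16.02
position: [0.5569, 0.0176, 0.007]
ee_rot: [[1.0, 0.025, -0.001], [0.025, -1.0, -0.001], [-0.001, 0.001, -1.0]]
wrist_force: [-1.9, -4.8, -0.8]
finger_gap: 0.027
```

Call:
{"method": "jog_arm", "body": {"series": [[[0.001, 0, 0], [0, 0, 0]], [[0.002, 0, 0], [0, 0, 0]], [[0.002, 0, 0], [0, 0, 0]]]}}

```text
time_s: 16.27
position: [0.5591, 0.0179, 0.0071]
ee_rot: [[1.0, 0.025, -0.0], [0.025, -1.0, -0.001], [-0.0, 0.001, -1.0]]
wrist_force: [-0.3, -4.2, -3.1]
finger_gap: 0.0273
```

Call:
{"method": "jog_arm", "body": {"series": [[[0.001, 0, 0], [0, 0, 0]], [[0.002, 0, 0], [0, 0, 0]], [[0.002, 0, 0], [0, 0, 0]]]}}

```text
time_s: 16.52
position: [0.5611, 0.0198, 0.0072]
ee_rot: [[1.0, 0.027, 0.0], [0.027, -1.0, 0.001], [0.0, -0.001, -1.0]]
wrist_force: [-1.5, -0.2, -1.5]
finger_gap: 0.0266
```

Call:
{"method": "jog_arm", "body": {"series": [[[0.001, 0, 0], [0, 0, 0]], [[0.002, 0, 0], [0, 0, 0]], [[0.002, 0, 0], [0, 0, 0]]]}}

```text
time_s: 16.77
position: [0.5611, 0.0198, 0.0068]
ee_rot: [[1.0, 0.028, -0.004], [0.028, -1.0, 0.0], [-0.004, -0.0, -1.0]]
wrist_force: [-7.8, 0.6, 1.4]
finger_gap: 0.027
```

The click shows as a drop in side force from −4 to 0 N with a 2 mm jump back in y. At about 0.561 the lugs stop the fork with 7.8 N. I'll ease off to mid-play, rest, then tug.

Call:
{"method": "jog_arm", "body": {"series": [[[-0.002, 0, 0], [0, 0, 0]], [[-0.003, 0, 0], [0, 0, 0]], [[-0.003, 0, 0], [0, 0, 0]], [[-0.003, 0, 0], [0, 0, 0]]]}}

```text
time_s: 17.1
position: [0.5606, 0.0188, 0.0074]
ee_rot: [[1.0, 0.026, 0.001], [0.026, -1.0, 0.0], [0.001, -0.0, -1.0]]
wrist_force: [-0.1, -0.7, -1.4]
finger_gap: 0.0273
```

Call:
{"method": "jog_arm", "body": {"series": [[[-0.001, 0, 0], [0, 0, 0]], [[-0.001, 0, 0], [0, 0, 0]], [[-0.001, 0, 0], [0, 0, 0]]]}}

```text
time_s: 17.35
position: [0.5591, 0.0187, 0.0072]
ee_rot: [[1.0, 0.026, 0.0], [0.026, -1.0, -0.0], [0.0, 0.0, -1.0]]
wrist_force: [0.9, -0.3, -2.7]
finger_gap: 0.0271
```

Call:
{"method": "jog_arm", "body": {"series": [[[-0.001, 0, 0], [0, 0, 0]], [[-0.001, 0, 0], [0, 0, 0]], [[-0.001, 0, 0], [0, 0, 0]]]}}

```text
time_s: 17.6
position: [0.559, 0.0188, 0.0074]
ee_rot: [[1.0, 0.026, 0.002], [0.026, -1.0, 0.0], [0.002, -0.0, -1.0]]
wrist_force: [4.4, -0.3, -3.9]
finger_gap: 0.0271
```

Call:
{"method": "jog_arm", "body": {"series": [[[-0.001, 0, 0], [0, 0, 0]], [[-0.001, 0, 0], [0, 0, 0]], [[-0.001, 0, 0], [0, 0, 0]]]}}

```text
time_s: 17.85
position: [0.5589, 0.0189, 0.0077]
ee_rot: [[1.0, 0.026, 0.003], [0.026, -1.0, 0.001], [0.003, -0.001, -1.0]]
wrist_force: [6.6, 0.6, -4.3]
finger_gap: 0.0273
```

The pawl takes the pull: 6.6 N with no movement. I'll hold briefly, relax forward, lower a touch and let go.

Call:
{"method": "jog_arm", "body": {"series": [[[0, 0, 0], [0, 0, 0]], [[0, 0, 0], [0, 0, 0]], [[0, 0, 0], [0, 0, 0]], [[0.002, 0, 0], [0, 0, 0]], [[0.0035, 0, 0.0004], [0, 0, 0]], [[0.0035, 0, 0.0004], [0, 0, 0]], [[0.0035, 0, 0.0004], [0, 0, 0]]]}}

```text
time_s: 18.43
position: [0.5602, 0.0187, 0.0067]
ee_rot: [[1.0, 0.026, -0.001], [0.026, -1.0, -0.0], [-0.001, 0.0, -1.0]]
wrist_force: [-0.8, -0.8, -2.2]
finger_gap: 0.0273
```

Call:
{"method": "jog_arm", "body": {"series": [[[0, 0, 0], [0, 0, 0]], [[0, 0, 0], [0, 0, 0]], [[0, 0, 0], [0, 0, 0]], [[0, 0, 0], [0, 0, 0]], [[0, 0, 0], [0, 0, 0]], [[0, 0, 0], [0, 0, 0]], [[0, 0, 0], [0, 0, 0]], [[0, 0, 0], [0, 0, 0]]], "claw": 1}}

```text
time_s: 19.1
position: [0.5605, 0.0188, 0.0068]
ee_rot: [[1.0, 0.026, 0.0], [0.026, -1.0, -0.0], [0.0, 0.0, -1.0]]
wrist_force: [0.7, -0.6, 0.2]
finger_gap: 0.0849
```

Call:
{"method": "jog_arm", "body": {"series": [[[0, 0, -0.01], [0, 0, 0]], [[0, 0, -0.03], [0, 0, 0]], [[0, 0, -0.06], [0, 0, 0]], [[0, 0, -0.1], [0, 0, 0]], [[0, 0, -0.14], [0, 0, 0]], [[-0.03, 0, -0.18], [0, 0, 0]], [[-0.07, 0, -0.2], [0, 0, 0]], [[-0.11, 0, -0.2], [0, 0, 0]], [[-0.13, 0, -0.2], [0, 0, 0]], [[-0.13, 0, -0.2], [0, 0, 0]], [[-0.13, 0, -0.2], [0, 0, 0]]]}}

```text
time_s: 20.02
position: [0.4298, 0.0151, 0.2081]
ee_rot: [[1.0, 0.026, 0.002], [0.026, -1.0, -0.001], [0.002, 0.001, -1.0]]
wrist_force: [1.2, -0.0, 0.8]
finger_gap: 0.0852
```

```bash
python3 - <<'E'
from h import *
rows([(.5,.0,.2)])
a=read_camera("top");b=read_camera("side")
A=cv2.resize(a[150:290,260:360],(429,600),interpolation=2);B=cv2.resize(b[195:285,235:290+2],(370,600),interpolation=2)[:,:370]
B=cv2.resize(b[195:300,240:345],(370,370),interpolation=2);B=np.vstack([B,np.zeros((230,370,3),np.uint8)])
cv2.imwrite("pics/end.png",np.hstack([A,B])[...,::-1])
E
```

```text
t 20.0167 pos [0.4298 0.0151 0.2081] F [ 1.1826 -0.0037  0.7795] gap 0.08518361917508115
[[0.0698 0.0169 0.0083]]
yaw 1.494871035258596 tilt [ 0.1325 -0.0756]
```

View pics/end.png

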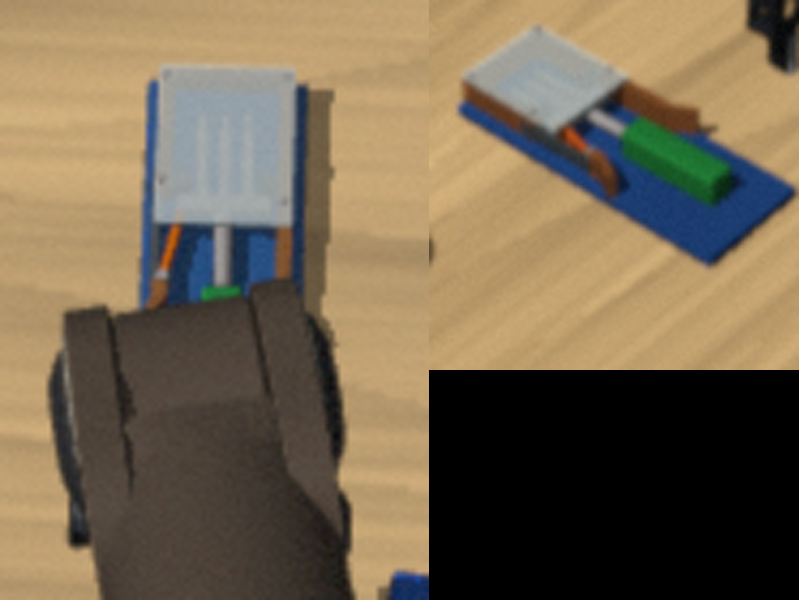

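The fork lies flat and straight in the guard. Its cross-bar shows under the clear roof at about (227,205), ahead of the pawl, the handle is at (220,292), and the gripper is well clear. I'll hand it in.

```bash
python3 -c "
from rig import *
print(job_done())"
```

```text
the job is handed in; nothing more can be done
None
```

The fork is in its guard, locked behind the pawl and let go. I handed the job in at about 20 s of the 69 s allowed; no verdict was reported.

- **Click and stop:** The pawl's side force built up to about 4–5 N. It dropped to zero at the click, and the fork jumped about 2 mm sideways. The lugs then stopped the shoulder at 7.8 N.
- **Tug:** The fork did not move under a pull of 4.4 to 6.6 N, so the pawl took the load.
- **Forces:** The highest wrist force I read was about 13 N, mostly downwards while sliding on the floor. I lifted the fork slightly to relieve it.
- **Last picture:** The fork lies flat and straight, with its cross-bar under the roof past the pawl and the gripper clear. I didn't check the bystanders in it.

**What went wrong:**
- **Missed grasp:** The first grasp shut just above the handle, because the fingertips stood about 28 mm higher than the stated tool geometry suggests. I lowered the gripper in small steps while watching the force, and the second grasp held.
- **Camera disagreement:** The top and side cameras disagreed on the fork's position by about 5 mm. The final alignment came from seeing the fork and the guard together in the top view.

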